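Turn the face plate until it drops onto its hidden drive dowels, then clamp it

ROBOT

A 7-joint arm with a two-finger parallel gripper is mounted at the origin on a cart in front of the work surface, level with it; the furniture and walls round the work are solid. World frame = base frame: x ahead of the robot, y to its left, z up, the work surface at z = 0. Lengths are in mm, angles in rad, forces in N, time in s.
With the tool pointing down it reaches from about 400 to 850 mm from the base axis. Payload 6.9 kg.
Tool frame: the origin (TCP) lies on the centre line of the jaws, within the pads' length; the fingertips stand 17 mm ahead of it and the grasp point (between the pads) lies 2 mm behind it; z points along the fingers, y is the direction in which the jaws open and shut (so a half turn about z gives the same grasp; the last joint's range is limited). The gripper opens to 85 mm and grips with 20 to 120 N. Pads are 22 mm wide; open, the fingers measure 114 mm over their backs; the gripper's body (76 mm by 85 mm) begins 54 mm behind the grasp point. The pads swing forward as they close: fully open they stand 13 mm farther back than shut.
Start: joints at [1.411, 0.507, -0.238, 1.5, 0.126, 1.149, -0.155], TCP at [164.146, -603.049, 248.275] pointing down, gripper open.
Joint ranges: [-3.08, 3.08], [-0.24, 2.05], [-1.43, 1.35], [0, 2.5], [-1.52, 4.66], [0.17, 1.96], [-2.89, 2.89]. Speed limits (rad/s): [2.39, 2.39, 3.14, 3.14, 3.14, 3.14, 3.14].

INTERFACE

Orientations are given as a unit quaternion [x, y, z, w].
In Python, from station import ctrl, eyes gives the robot as it stands.
- The arm moves only by the tool jog_arm, never from a script. Its argument "commands" is one flat list of numbers, 7 for each row, row after row: the opening, from 0 (shut) to 1 (fully open), then the shift along the tool's x, y, z in mm, then the turn, a rotation vector about the tool's x, y, z in rad. In form: [hand, tx, ty, tz, rx, ry, rz, hand, tx, ty, tz, rx, ry, rz, ...]. A call has 1 to 5 rows; each row is the pose to reach, as a shift and turn from the pose commanded when the call began, along the tool's axes at that moment; what a row does not reach only later rows make up. A row lasts 1/12 s, in which the tool goes at most 41.7 mm and 7.16 degrees, less where a joint would pass 70% of its speed; a pose out of reach is approached as far as the arm can. A call with a gripper value outside its range is refused whole. The fingers move at their own pace and stop on an object; "squeeze" is the grip in N (left out, the last holds). Time passes only in rows, so rows that repeat a pose let the fingers close. It gives the time, the measured TCP pose, the force and the opening at its end, in the units of the state.
- ctrl.get_state(): the state, without advancing time (a new reading comes with each control period).
- eyes.read_camera(name): name is "scene" or "top" or "wrist"; returns a dict with "color" (480x640x3 uint8, red, green, blue), "z_map" (480x640 float32, mm along the optical axis (not along the pixel's ray), 0 where there is no reading), "K" (3x3 intrinsics, pixels), "R" (3x3) and "t" (3): a world point X has camera coordinates R X + t. Camera axes: x right, y down, z forward; pixel columns grow to the right and rows downward; lengths in mm; the calibration is good to about 2 mm. A picture is of the moment at which its call begins.
- ctrl.close_job(): hands the job in, once; it reports no verdict.
The state is a dict: "time_s": time; "qpos": joint angles; "joint_velocities": joint speeds; "joint_torque": joint torques, N m; "position": TCP position; "eef_rot": TCP orientation; "ft_force": force on the tool from outside, world axes, zero at the start; "ft_torque": the same for the moment, N m; "finger_gap": finger opening in mm.
Only numpy, scipy, OpenCV 4.12 (cv2) and the standard library are available. Lean on these libraries where they do the work, as an engineer would, in place of code of your own. Each camera call takes 0.05 s, during which the arm holds its last target.

TASK

The round face plate on the green pedestal has its stub shaft in the bore but rides up on the drive dowels hidden beneath it. Push it round counter-clockwise (seen from above) by its black crank pin, up to about half a turn, until it drops fully home on the pedestal head, then swing the clamp by its red peg so that its nose lies over the rim of the plate. Do not press on the casting fixed to its middle, do not lift the plate off, and leave the other things on the bench alone.

Things in the scene. Friction and masses are not known exactly. Their poses are not given: they have to be found in the camera images.
- head_top (a point): centre of the flat top face of the fixed green pedestal's round head (156 mm across), 104 mm above the bench. The plate turns about the vertical line through it, its stub shaft in a bore. Three dowels, 9 mm across and high, round-topped, hidden under the plate, stand on the head at radii 40, 51 and 62 mm; their heading is unknown, changes each time and does not follow the pedestal's.
- face_plate: loose grey metal disc, 160 mm across, 20 mm thick, about 0.38 kg; origin at its underside's centre, x to the crank pin, z up. A slot for each dowel: it fits in one heading only, 35 to 160 degrees counter-clockwise from the start. Origin 8.5 mm above head_top while riding, 0 home. Turned slowly (pin under 0.08 m/s) it drops by its weight, then turns no further. Needs 1 to 5 N at the pin.
- crank_pin (a point): on the upright black pin fixed on the plate, 52 mm from its axis, 32 mm above its underside (12 mm above its top face). Pin 18 mm across up to 22 mm above the plate's top, with a domed end at 28 mm. Push it sideways with shut fingertips, low down. Free space between pin and casting: 18 mm.
- boss: dark grey flanged casting fixed on the middle of the plate's top face, 50 mm across and 30 mm high; origin at the centre of its underside. Its finished surface must not be pressed or gripped.
- clamp (a joint): angle (rad) of the dark steel swing clamp about its upright pivot; starts at 0 to 0.3 (nose parked beside the plate), grows counter-clockwise seen from above, stop at 1.65. At 1.57 the nose points at the plate's axis and lies 12 mm over its rim. It passes 3 mm above a plate that is home and hits the edge of one still riding on the dowels. Stays where left; about 2 N at the peg turns it.
- clamp_pivot (a point): the clamp's pivot axis at half thickness of its bar (8 mm thick, 27 mm above head_top), 100 mm from the pedestal's axis along this point's x axis. The nose reaches 32 mm from the pivot, the tail, opposite, 34 mm. At angle 0 the nose points along this point's +y, the tail along -y.
- clamp_peg (a point): point on the upright red peg on the clamp's tail, 30 mm from the pivot, 18 mm above the top of the bar; peg 12 mm across with a 15 mm ball top, ending 38 mm above the bar. Push it sideways, counter-clockwise about the pivot.
- oil_can: green oil can with a brass spout, body 60 mm across, 123 mm high; origin at the underside; bystander
- flap_disc: brown abrasive flap disc, 94 mm across, 15 mm thick, lying flat; bystander
- dial_gauge: white round dial gauge, 104 x 56 x 20 mm, lying flat; bystander
- deburr_tool: blue-handled deburring tool, 118 mm long, 17 mm high, lying flat; bystander. To its right a fixed tool-rest post, 355 mm tall, stands at the left front of the bench (x 0.40 to 0.51, y 0.15 to 0.23 m): pass over it or round it. A black casting whose nose is 180 to 225 mm high overhangs the middle of the bench beyond x 0.51 m
- tape_roll: roll of beige tape, 96 mm across, 25 mm high, lying flat; bystander

How it is judged:
By the outcome, as a careful person would: the job done as asked, in the order asked, and still so for the second after the job is handed in, with the robot touching nothing.
It also fails if it takes over 64 s, if anything falls off the work surface, if the arm or the gripper's body presses on something with over 40 N, if the wrist force passes 120 N, or if a joint passes its speed limit or range.

## Working session

There is one attempt and no reset: what is moved stays moved. The work goes in short steps, Python scripts to look and compute and a tool call to move; the robot and the scene stay as the last step left them, time stands still between calls to the robot, and variables do not carry over. Pictures are saved under pics/ and viewed, and the job is handed in when it is done.

Besides the shell and the picture viewer there is one more tool, called after "Request:" as name(argument=value, ...) on one line, values as JSON. jog_arm: Moves the arm, as the interface text tells. Its arguments: {"type":"object","properties":{"commands":{"type":"array","items":{"type":"number"}},"squeeze":{"type":"number"}},"required":["commands"]}

```bash
ls; mkdir -p pics
python3 - <<'E'
from station import ctrl, eyes
import cv2,numpy as np,pickle
s=ctrl.get_state();print(s)
d={}
for n in ["scene","top","wrist"]:
    r=eyes.read_camera(n); d[n]=r
    cv2.imwrite(f"pics/{n}0.png",r["color"][:,:,::-1]); print(n,r["K"].tolist(),r["R"].tolist(),r["t"])
pickle.dump(d,open("d0.pkl","wb"))
E
```

```text
pics
{'time_s': 0.0, 'qpos': array([ 1.41049132,  0.50831347, -0.23751759,  1.50114646,  0.12570391,
        1.14888215, -0.15480485]), 'joint_velocities': array([ 1.12146756e-03,  1.04594340e-03, -2.09733782e-03,  1.73684582e-03,
       -2.35754801e-03,  9.51109565e-05, -7.18579980e-04]), 'joint_torque': array([ 3.36504299e-04, -6.20591855e+01, -2.18708865e+00, -2.49649125e+01,
        1.24985841e-02,  1.19796352e-02, -1.53676751e-05]), 'position': array([ 163.97536915, -602.61550248,  247.43981757]), 'eef_rot': array([ 9.91180453e-01,  1.32516170e-01, -1.37367779e-04, -8.69274964e-04]), 'ft_force': array([-0.55940004,  0.18197573,  0.33055323]), 'ft_torque': array([-0.0305705 , -0.01541406, -0.00251848]), 'finger_gap': 85.10120593170713}
scene [[542.2262992032718, 0.0, 327.02567146383853], [0.0, 542.2262992032718, 227.60220670814496], [0.0, 0.0, 1.0]] [[-0.8648690435140034, -0.501661610791391, 0.018362075845595804], [-0.22604534110898625, 0.35652292106225986, -0.9065290456020456], [0.4482243203286661, -0.7881795702854906, -0.4217439076625587]] [ 440.15489683  218.53664096 1044.12906582]
top [[624.3514930252044, 0.0, 319.64358112487474], [0.0, 624.3514930252044, 237.91918935565306], [0.0, 0.0, 1.0]] [[-0.0034143601488688603, -0.9999715596666184, 0.006724730677447593], [-0.9970509722525117, 0.002888668650013211, -0.07668777167027212], [0.07666616512579186, -0.006966738931581965, -0.9970324787455844]] [ -43.89949831  539.5032401  1631.38657706]
wrist [[368.1707184543119, 0.0, 319.9636443110484], [0.0, 368.1707184543119, 238.98225281345304], [0.0, 0.0, 1.0]] [[0.26287261265055445, -0.9648259466544356, -0.002980298751148879], [-0.9178766825277317, -0.25103050372355007, 0.3073858843086137], [-0.2973220227130162, -0.07806778376946018, -0.9515802835006446]] [-623.78586813  -39.51719319  381.99246489]
```

View pics/scene0.png

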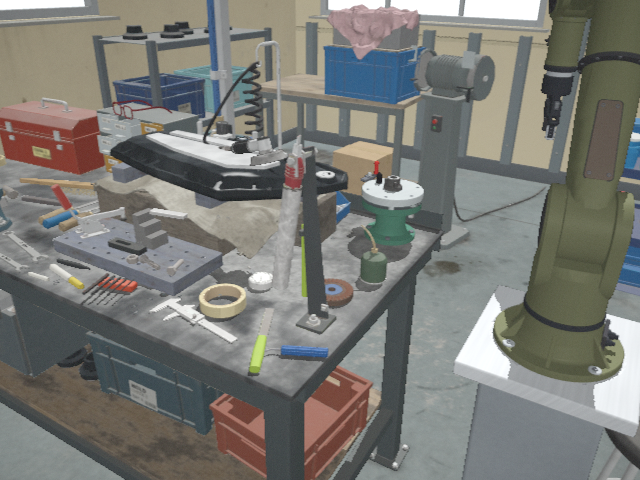

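View pics/top0.png

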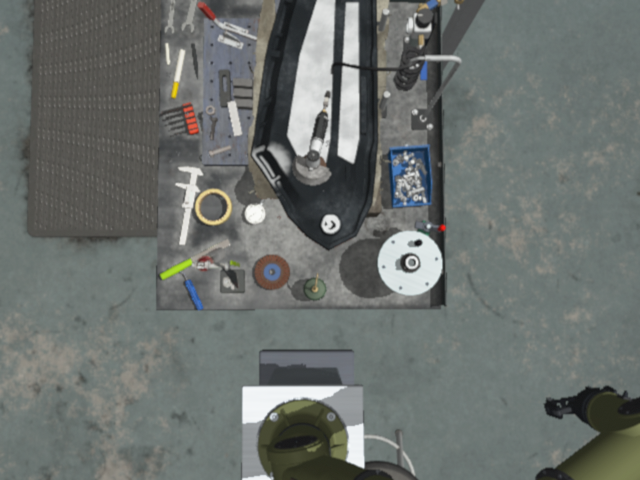

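View pics/wrist0.png

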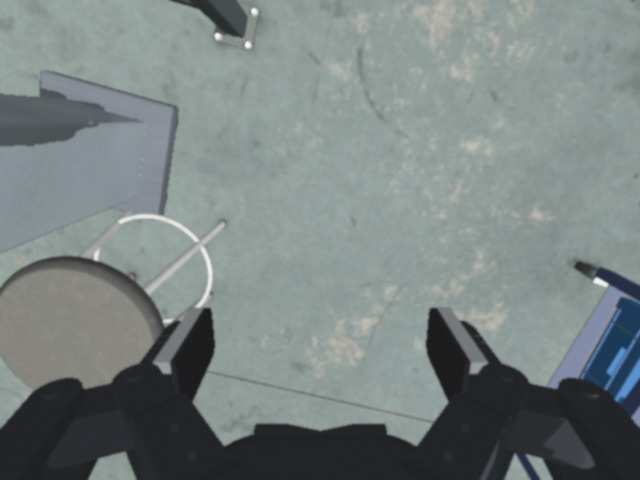

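The top view shows the plate at about (410,263), the black pin near (418,243) and the red peg near (443,228). I'll zoom in and measure.

```bash
cat > h.py <<'E'
import numpy as np,cv2
def ray(r,u,v,z):
    K,R,t=r["K"],r["R"],r["t"]; d=R.T@np.linalg.inv(K)@np.array([u,v,1.]); c=-R.T@t
    return c+d*(z-c[2])/d[2]
def proj(r,X):
    p=r["K"]@(r["R"]@np.asarray(X,float)+r["t"]); return p[:2]/p[2]
def cloud(r):
    z=r["z_map"];v,u=np.mgrid[0:480,0:640];K=r["K"]
    P=np.stack([(u-K[0,2])/K[0,0]*z,(v-K[1,2])/K[1,1]*z,z],-1)
    W=(P-r["t"])@r["R"]; W[z==0]=np.nan; return W
E
python3 - <<'E'
import pickle;from h import *
d=pickle.load(open("d0.pkl","rb"));r=d["top"]
im=r["color"][:,:,::-1]
c=im[205:315,350:460]; cv2.imwrite("pics/topz.png",cv2.resize(c,None,fx=5,fy=5,interpolation=cv2.INTER_CUBIC))
W=cloud(r)
g=cv2.cvtColor(im.copy(),cv2.COLOR_BGR2GRAY)
m=np.zeros((480,640),np.uint8); sub=(g>170); m[215:310,365:450]=sub[215:310,365:450]
cs,_=cv2.findContours(m,cv2.RETR_EXTERNAL,cv2.CHAIN_APPROX_NONE)
k=max(cs,key=cv2.contourArea); e=cv2.fitEllipse(cv2.convexHull(k));print("ell",e,cv2.minEnclosingCircle(k))
print("plate c",ray(r,*e[0],132.5), "median z",np.nanmedian(W[...,2][m>0]), np.nanpercentile(W[...,2][m>0],[5,25,75,95]))
hs=cv2.cvtColor(im.copy(),cv2.COLOR_BGR2HSV)
red=((hs[...,0]<8)|(hs[...,0]>172))&(hs[...,1]>150)&(hs[...,2]>90)
v,u=np.nonzero(red[205:260,400:460]);v+=205;u+=400;print("red",u.mean(),v.mean(),len(u),ray(r,u.mean(),v.mean(),165),[W[a,b].round() .tolist() for a,b in zip(v,u)][:12])
dk=(g<70); 
n,l,st,ce=cv2.connectedComponentsWithStats((dk[215:310,370:446]).astype(np.uint8))
for i in range(1,n):
    if st[i,4]>15: u0,v0=ce[i]+[370,215]; print(st[i],u0,v0,ray(r,u0,v0,150))
s=d["scene"];c=s["color"][150:250,330:450,::-1];cv2.imwrite("pics/scz.png",cv2.resize(c,None,fx=5,fy=5,interpolation=cv2.INTER_CUBIC))
E
```

```text
ell ((409.56585693359375, 262.71044921875), (63.7346076965332, 64.79405212402344), 156.8306121826172) ((409.375, 262.75), 32.453189849853516)
plate c [ 468.92329968 -265.99568109  132.5       ] median z 132.04633741557353 [126.06378447 129.8012394  134.41138165 138.88754406]
red 441.77777777777777 227.44444444444446 36 [ 552.8575459  -340.38942616  165.        ] [[561.0, -340.0, 169.0], [559.0, -336.0, 168.0], [558.0, -337.0, 173.0], [558.0, -340.0, 171.0], [558.0, -342.0, 172.0], [558.0, -345.0, 170.0], [556.0, -335.0, 172.0], [555.0, -337.0, 175.0], [555.0, -339.0, 175.0], [556.0, -342.0, 173.0], [556.0, -345.0, 169.0], [554.0, -334.0, 165.0]]
[ 48   0  28  93 774] 437.96640826873386 261.0090439276486 [ 472.20589208 -332.63912162  150.        ]
[ 3 15 14  7 54] 379.037037037037 232.98148148148147 [ 541.10525858 -189.77986735  150.        ]
[ 0 24 15  9 76] 377.0263157894737 242.17105263157896 [ 518.62529827 -184.63117992  150.        ]
[45 25  6  6 28] 417.60714285714283 242.64285714285714 [ 517.17967247 -283.70217527  150.        ]
[31 39 12 17 71] 404.3098591549296 262.84507042253523 [ 467.99545248 -250.54439342  150.        ]
[ 0 60  6 18 63] 372.3015873015873 283.92063492063494 [ 417.10903727 -172.09617459  150.        ]
```

View pics/topz.png

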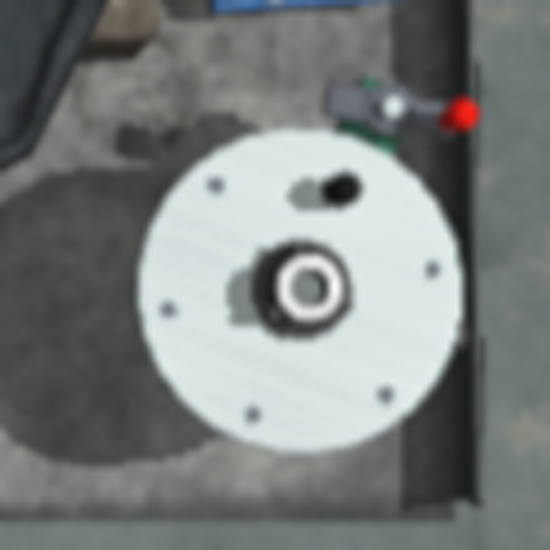

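View pics/scz.png

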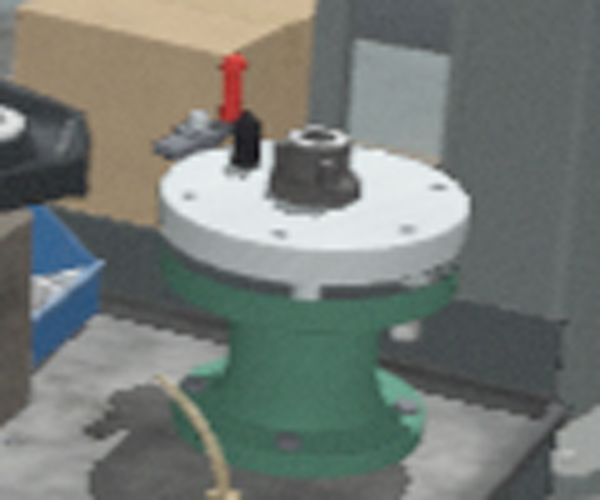

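Run:
```python
import pickle;from h import *
from scipy.spatial.transform import Rotation as Ro
d=pickle.load(open("d0.pkl","rb"));r=d["top"]
C=ray(r,409.57,262.7,132.5);P=ray(r,418.0,242.4,155);V=ray(r,428.2,225.5,140);G=ray(r,441.8,227.4,165.5)
for n,a,b in [("pin",C,P),("piv",C,V),("peg",V,G)]:
    e=(b-a)[:2];print(n,b.round(1),np.hypot(*e),np.degrees(np.arctan2(e[1],e[0])))
w=d["wrist"];c=-w["R"].T@w["t"];T=np.array([164,-602.6,247.4]);R=Ro.from_quat([.99118,.132516,0,0]).as_matrix()
print("cam in tool",R.T@(c-T)); print("cam axes in tool\n",(R.T@w["R"].T).round(2))
W=cloud(r);z=W[...,2]
for x0 in range(480,640,20):
    m=(W[...,0]>x0)&(W[...,0]<x0+20)&(z>150)&(z<400)&(W[...,1]<0)&(W[...,1]>-230)
    print(x0,W[...,1][m].min() if m.any() else None, np.nanmax(z[m]) if m.any() else None)
# move delta tool
g=np.array([440,-300,330.])
print("to view",R.T@(g-T))
```

```text
pin [ 517.4 -283.8  155. ] 51.65412885855545 -20.204060215335627
piv [ 560.1 -312.1  140. ] 102.13418646126446 -26.829951001243558
peg [ 552.9 -340.3  165.5] 29.135397596804204 -104.24565874362578
cam in tool [  79.99131605    0.36980263 -126.38445716]
cam axes in tool
 [[ 0.   -0.95 -0.31]
 [ 1.    0.   -0.  ]
 [ 0.   -0.31  0.95]]
480 -66.41315887521492 201.32694893852997
500 -104.3345464300957 216.15169796402265
520 -133.5118934504647 218.53571171571784
540 -142.88735516853419 220.63203234664925
560 -152.71108835948056 220.09090948765402
580 -162.915981273369 215.9633290928723
600 -170.0768220335666 218.93374411197854
620 -172.87535658627516 219.5630613932408
to view [ 345.79806006 -219.46858923  -82.6       ]
```

Request:
jog_arm(commands=[0,40,-18,-3,0,0,0.06,0,80,-37,-5,0,0,0.12,0,120,-55,-7,0,0,0.18,0,160,-74,-9,0,0,0.24,0,200,-92,-11,0,0,0.3])

```text
time_s: 0.57
position: [324.7, -467.9, 258.6]
eef_rot: [1.0, -0.019, -0.0, -0.0]
ft_force: [1.8, -0.8, -0.1]
finger_gap: 25.7
```

```bash
cat > g.py <<'E'
import sys,numpy as np
from station import ctrl
from scipy.spatial.transform import Rotation as Ro
def st():
    s=ctrl.get_state();R=Ro.from_quat(s["eef_rot"]).as_matrix()
    print("t",round(s["time_s"],2),"p",s["position"].round(1),"yaw",np.degrees(np.arctan2(R[1,0],R[0,0])).round(1),"z",R[:,2].round(3),"F",s["ft_force"].round(1),"gap",round(s["finger_gap"],1),"q",s["qpos"].round(2));return s,R
if __name__=="__main__":
    s,R=st()
    if len(sys.argv)>3:
        g=np.array(list(map(float,sys.argv[1:4])));print("delta tool",(R.T@(g-s["position"])).round(1))
        if len(sys.argv)>4: print("rz",np.arctan2(R[1,0],R[0,0])-np.radians(float(sys.argv[4])))
E
python3 g.py 505.5 -317.6 260 -20.2
```

```text
t 0.57 p [ 324.7 -467.9  258.6] yaw -2.2 z [-0.  0. -1.] F [ 1.8 -0.8 -0.1] gap 25.7 q [ 1.05  0.41 -0.2   1.63  0.09  1.11 -0.78]
delta tool [ 175.1 -157.    -1.3]
rz 0.3149077150499497
```

Request:
jog_arm(commands=[0,30,-27,0,0,0,0.06,0,60,-54,0,0,0,0.12,0,90,-81,0,0,0,0.18,0,120,-108,0,0,0,0.24,0,150,-135,0,0,0,0.3])

```text
time_s: 0.98
position: [479.3, -338.1, 258.6]
eef_rot: [0.986, -0.168, -0.0, -0.0]
ft_force: [0.6, -0.2, 0.1]
finger_gap: -0.3
```

```bash
python3 g.py 505.5 -317.6 260 -20.2
python3 - <<'E'
from station import eyes
import cv2,pickle
r=eyes.read_camera("wrist");pickle.dump(r,open("w1.pkl","wb"));cv2.imwrite("pics/w1.png",r["color"][:,:,::-1])
E
```

```text
t 0.98 p [ 479.3 -338.1  258.6] yaw -19.3 z [-0.  0. -1.] F [ 0.6 -0.2  0.1] gap -0.3 q [ 0.68  0.44 -0.16  1.59  0.08  1.12 -1.41]
delta tool [ 18.  -28.   -1.4]
rz 0.015297083627799912
```

View pics/w1.png

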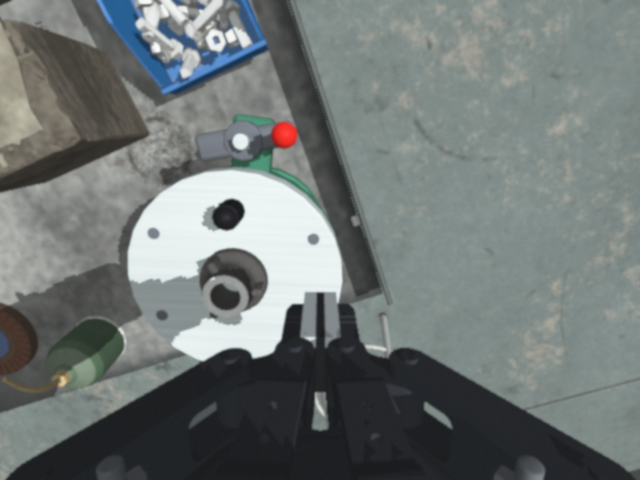

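Run:
```python
import pickle;from h import *
w=pickle.load(open("w1.pkl","rb"));im=w["color"][:,:,::-1].copy()
hs=cv2.cvtColor(im,cv2.COLOR_BGR2HSV);g=cv2.cvtColor(im,cv2.COLOR_BGR2GRAY)
red=(((hs[...,0]<8)|(hs[...,0]>172))&(hs[...,1]>150)&(hs[...,2]>90));red[:, :250]=0;red[170:]=0
v,u=np.nonzero(red);G=ray(w,u.mean(),v.mean(),165.5);print("peg",u.mean(),v.mean(),G)
# plate rim points: threshold & convex hull on upper half
m=(g>175).astype(np.uint8);m[:165]=0;m[330:]=0;m[:,:120]=0;m[:,350:]=0
k=max(cv2.findContours(m,0,1)[0],key=cv2.contourArea);h=cv2.convexHull(k)[:,0].astype(float)
h=h[(h[:,1]<270)]
X=np.array([ray(w,a,b,132.5)[:2] for a,b in h])
A=np.c_[2*X,np.ones(len(X))];s=np.linalg.lstsq(A,(X**2).sum(1),rcond=None)[0];rad=np.sqrt(s[2]+s[:2]@s[:2]);print("plate",s[:2],rad,len(X))
dk=(g<45).astype(np.uint8);dk[:190]=0;dk[240:]=0;dk[:,:195]=0;dk[:,260:]=0
v,u=np.nonzero(dk);print("pin px",u.mean(),v.mean(),len(u),u.min(),u.max(),v.min(),v.max(),ray(w,u.mean(),v.mean(),147), "flange?")
print("piv",ray(w,240,142,140))
C=s[:2];p=ray(w,u.mean(),v.mean(),147)[:2]-C;print(np.hypot(*p),np.degrees(np.arctan2(p[1],p[0])))
c=im[120:330,120:360];cv2.imwrite("pics/w1z.png",cv2.resize(c,None,fx=2.5,fy=2.5))
# finger tip edges
for a,b in [(302,295),(340,295),(302,335),(284,340),(357,340)]: print(a,b,w["z_map"][b,a])
```

```text
peg 283.8904109589041 134.63405088062623 [ 554.0891311  -341.45961303  165.5       ]
plate [ 470.73963102 -267.86465256] 79.37372652857312 29
pin px 228.0441176470588 213.84375 544 214 242 200 228 [ 518.9747126 -286.3412666  147.       ] flange?
piv [ 559.08043086 -310.53302223  140.        ]
51.65276722404922 -20.959510113376705
302 295 279.79227
340 295 425.36618
302 335 121.673836
284 340 117.570694
357 340 116.62039
```

View pics/w1z.png

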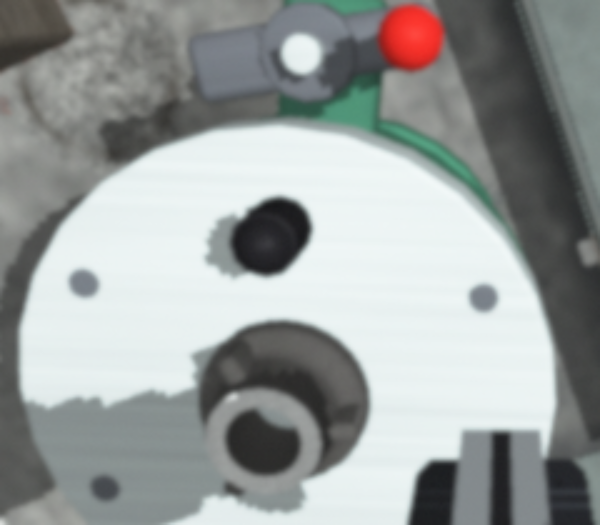

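```bash
python3 g.py 506.1 -318.9 155 -20.5
```

```text
t 1.03 p [ 487.2 -329.5  258.6] yaw -18.9 z [ 0.005  0.006 -1.   ] F [6.5 4.2 1.3] gap 0.1 q [ 0.67  0.44 -0.17  1.59  0.07  1.12 -1.42]
delta tool [ 14.1 -15.4 103.7]
rz 0.02705429438868201
```

Request:
jog_arm(commands=[0,12,-12,0,0,0,0.01,0,12,-12,0,0,0,0.01,0,12,-12,0,0,0,0.01])

```text
time_s: 1.28
position: [493.4, -332.0, 258.3]
eef_rot: [0.985, -0.17, -0.0, -0.0]
ft_force: [0.1, -0.6, -0.4]
finger_gap: -0.0
```

```bash
python3 g.py 506.1 -318.9 155 -20.5
```

```text
t 1.28 p [ 493.4 -332.   258.3] yaw -19.6 z [-0.001  0.    -1.   ] F [ 0.1 -0.6 -0.4] gap -0.0 q [ 0.66  0.45 -0.16  1.57  0.08  1.13 -1.44]
delta tool [  7.6 -16.6 103.3]
rz 0.015617109108261584
```

Request:
jog_arm(commands=[0,8,-16,25,0,0,0.015,0,8,-16,50,0,0,0.015,0,8,-16,75,0,0,0.015,0,8,-16,103,0,0,0.015,0,8,-16,103,0,0,0.015])

```text
time_s: 1.7
position: [502.0, -320.3, 150.9]
eef_rot: [0.984, -0.18, -0.004, -0.001]
ft_force: [-1.2, -0.2, -0.7]
finger_gap: 0.1
```

```bash
python3 g.py 506.1 -318.9 155 -20.5
python3 - <<'E'
from station import eyes
import cv2,pickle
r=eyes.read_camera("wrist");cv2.imwrite("pics/w2.png",r["color"][:,:,::-1])
r=eyes.read_camera("scene");cv2.imwrite("pics/s2.png",cv2.resize(r["color"][120:280,300:480,::-1],None,fx=4,fy=3.7))
E
python3 g.py
```

```text
t 1.7 p [ 502.  -320.3  150.9] yaw -20.7 z [-0.008  0.004 -1.   ] F [-1.2 -0.2 -0.7] gap 0.1 q [ 0.62  0.55 -0.15  1.71  0.1   0.9  -1.5 ]
delta tool [ 3.3 -2.7 -4.2]
rz -0.0034525998267017077
t 1.8 p [ 504.8 -321.1  155.6] yaw -20.7 z [-0.002  0.001 -1.   ] F [-0.7 -0.9  0.2] gap -0.1 q [ 0.62  0.55 -0.15  1.7   0.1   0.9  -1.5 ]
```

View pics/w2.png

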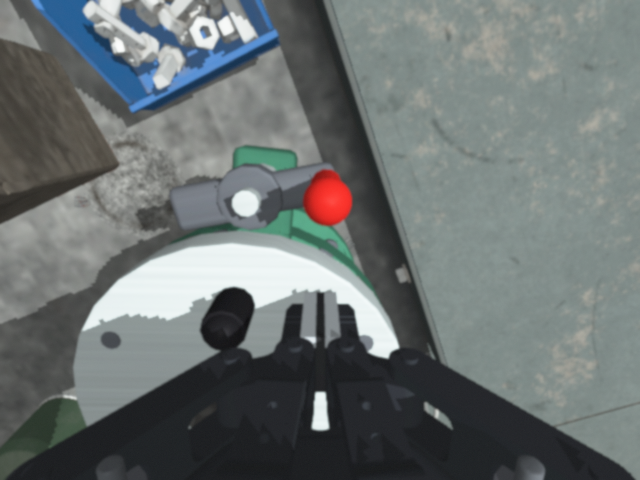

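View pics/s2.png

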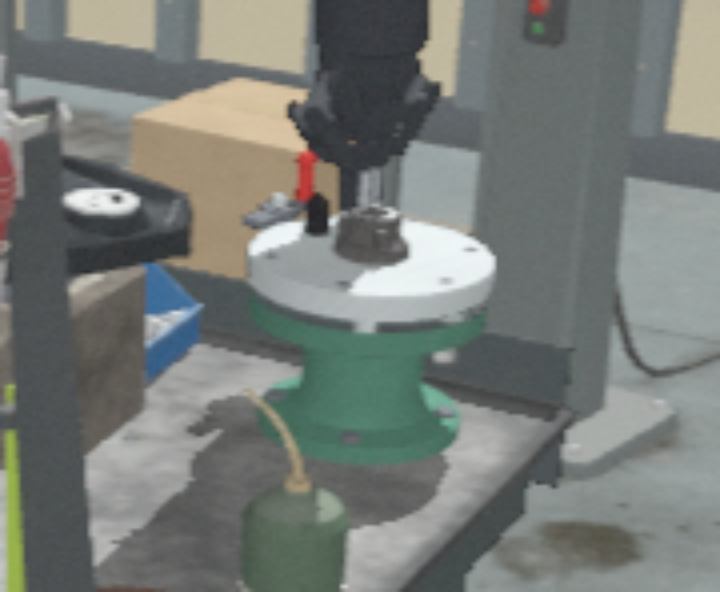

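Request:
jog_arm(commands=[0,0,-3,0,0,0,0,0,0,-6,0,0,0,0,0,0,-9,0,0,0,0,0,0,-12,0,0,0,0,0,0,-14,0,0,0,0])

```text
time_s: 2.22
position: [511.9, -306.5, 156.6]
eef_rot: [0.984, -0.178, 0.001, 0.0]
ft_force: [0.2, -1.7, 1.5]
finger_gap: 0.1
```

Request:
jog_arm(commands=[0,0,-1.5,0,0,0,0,0,0,-3,0,0,0,0,0,0,-4.5,0,0,0,0,0,0,-6,0,0,0,0])

```text
time_s: 2.55
position: [513.4, -301.3, 155.8]
eef_rot: [0.984, -0.179, 0.0, 0.0]
ft_force: [0.0, -1.5, 0.1]
finger_gap: -0.1
```

```bash
python3 g.py
python3 - <<'E'
from station import eyes
import cv2,pickle
r=eyes.read_camera("wrist");cv2.imwrite("pics/w3.png",r["color"][:,:,::-1])
E
```

```text
t 2.55 p [ 513.4 -301.3  155.8] yaw -20.6 z [ 0. -0. -1.] F [ 0.  -1.5  0.1] gap -0.1 q [ 0.59  0.54 -0.15  1.71  0.1   0.9  -1.54]
```

View pics/w3.png

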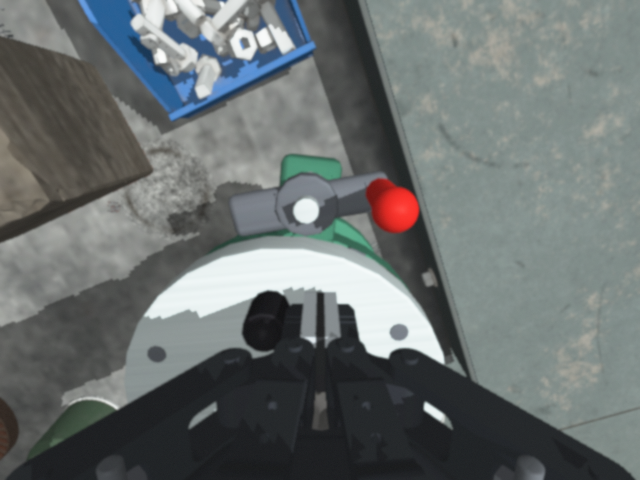

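Run:
```python
import numpy as np
a=np.array([-52.5,-17])
for s in (2,3,4):
  o=[]
  for k in range(1,6):
    d=np.radians(s*k);c,n=np.cos(d),np.sin(d);p=a-np.array([[c,n],[-n,c]])@a;o+=[0,round(p[0],1),round(p[1],1),0,0,0,-round(d,3)]
  print(s,o)
```

```text
2 [0, np.float64(0.6), np.float64(-1.8), 0, 0, 0, np.float64(-0.035), 0, np.float64(1.1), np.float64(-3.7), 0, 0, 0, np.float64(-0.07), 0, np.float64(1.5), np.float64(-5.6), 0, 0, 0, np.float64(-0.105), 0, np.float64(1.9), np.float64(-7.5), 0, 0, 0, np.float64(-0.14), 0, np.float64(2.2), np.float64(-9.4), 0, 0, 0, np.float64(-0.175)]
3 [0, np.float64(0.8), np.float64(-2.8), 0, 0, 0, np.float64(-0.052), 0, np.float64(1.5), np.float64(-5.6), 0, 0, 0, np.float64(-0.105), 0, np.float64(2.0), np.float64(-8.4), 0, 0, 0, np.float64(-0.157), 0, np.float64(2.4), np.float64(-11.3), 0, 0, 0, np.float64(-0.209), 0, np.float64(2.6), np.float64(-14.2), 0, 0, 0, np.float64(-0.262)]
4 [0, np.float64(1.1), np.float64(-3.7), 0, 0, 0, np.float64(-0.07), 0, np.float64(1.9), np.float64(-7.5), 0, 0, 0, np.float64(-0.14), 0, np.float64(2.4), np.float64(-11.3), 0, 0, 0, np.float64(-0.209), 0, np.float64(2.7), np.float64(-15.1), 0, 0, 0, np.float64(-0.279), 0, np.float64(2.6), np.float64(-19.0), 0, 0, 0, np.float64(-0.349)]
```

Request:
jog_arm(commands=[0,0.6,-1.8,0,0,0,-0.035,0,1.1,-3.7,0,0,0,-0.07,0,1.5,-5.6,0,0,0,-0.105,0,1.9,-7.5,0,0,0,-0.14,0,2.2,-9.4,0,0,0,-0.175])

```text
time_s: 3.02
position: [518.7, -293.2, 155.7]
eef_rot: [0.996, -0.091, -0.0, 0.0]
ft_force: [-0.7, -1.6, 0.0]
finger_gap: 0.2
```

Request:
jog_arm(commands=[0,0.6,-1.8,0,0,0,-0.035,0,1.1,-3.7,0,0,0,-0.07,0,1.5,-5.6,0,0,0,-0.105,0,1.9,-7.5,0,0,0,-0.14,0,2.2,-9.4,0,0,0,-0.175])

```text
time_s: 3.43
position: [522.6, -284.3, 155.6]
eef_rot: [1.0, -0.004, -0.0, -0.0]
ft_force: [-0.1, -2.3, -0.2]
finger_gap: -0.1
```

```bash
python3 g.py
python3 - <<'E'
from station import eyes
import cv2,pickle
r=eyes.read_camera("wrist");cv2.imwrite("pics/w4.png",r["color"][:,:,::-1])
r=eyes.read_camera("scene");cv2.imwrite("pics/s4.png",cv2.resize(r["color"][120:280,300:480,::-1],None,fx=4,fy=3.7))
E
```

```text
t 3.43 p [ 522.6 -284.3  155.6] yaw -0.4 z [-0.  0. -1.] F [-0.1 -2.3 -0.2] gap -0.1 q [ 0.62  0.55 -0.25  1.71  0.17  0.9  -1.28]
```

View pics/w4.png

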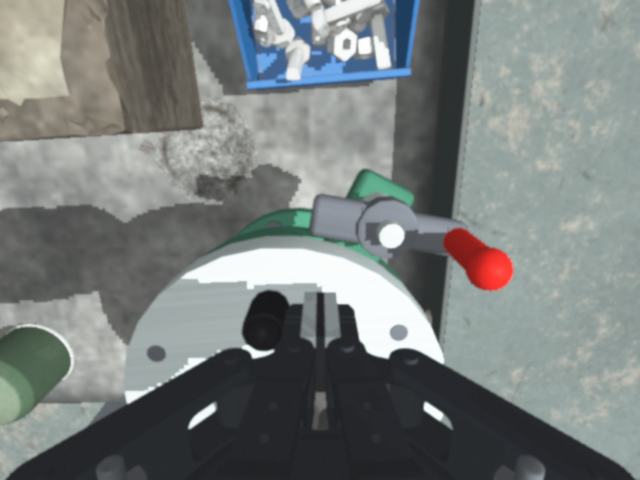

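View pics/s4.png

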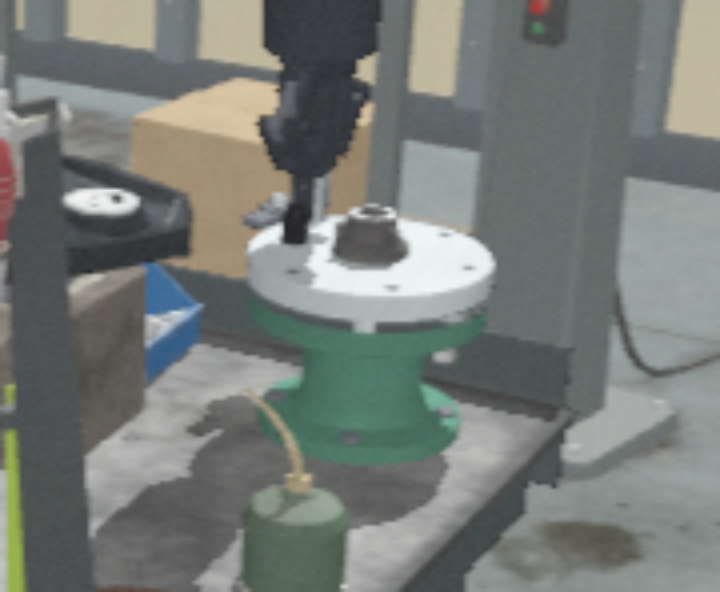

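Request:
jog_arm(commands=[0,0.6,-1.8,0,0,0,-0.035,0,1.1,-3.7,0,0,0,-0.07,0,1.5,-5.6,0,0,0,-0.105,0,1.9,-7.5,0,0,0,-0.14,0,2.2,-9.4,0,0,0,-0.175])

```text
time_s: 3.95
position: [524.9, -275.1, 155.6]
eef_rot: [0.997, 0.083, -0.0, -0.0]
ft_force: [0.2, -0.9, 0.2]
finger_gap: 0.4
```

Request:
jog_arm(commands=[0,0.6,-1.8,0,0,0,-0.035,0,1.1,-3.7,0,0,0,-0.07,0,1.5,-5.6,0,0,0,-0.105])

```text
time_s: 4.2
position: [525.4, -269.3, 155.6]
eef_rot: [0.991, 0.135, -0.0, -0.0]
ft_force: [-0.0, -1.5, -0.7]
finger_gap: 0.2
```

Request:
jog_arm(commands=[0,0.6,-1.8,0,0,0,-0.035,0,1.1,-3.7,0,0,0,-0.07,0,1.5,-5.6,0,0,0,-0.105,0,1.9,-7.5,0,0,0,-0.14])

```text
time_s: 4.53
position: [525.2, -261.5, 155.6]
eef_rot: [0.979, 0.204, -0.0, -0.0]
ft_force: [0.2, -1.0, -0.2]
finger_gap: 0.1
```

Request:
jog_arm(commands=[0,0.6,-1.8,0,0,0,-0.035,0,1.1,-3.7,0,0,0,-0.07,0,1.5,-5.6,0,0,0,-0.105,0,1.9,-7.5,0,0,0,-0.14])

```text
time_s: 4.87
position: [524.0, -253.9, 155.6]
eef_rot: [0.962, 0.272, -0.0, -0.0]
ft_force: [-0.5, -1.1, 1.1]
finger_gap: -0.1
```

Request:
jog_arm(commands=[0,0.6,-1.8,0,0,0,-0.035,0,1.1,-3.7,0,0,0,-0.07,0,1.5,-5.6,0,0,0,-0.105,0,1.9,-7.5,0,0,0,-0.14])

```text
time_s: 5.2
position: [521.6, -246.6, 155.6]
eef_rot: [0.941, 0.339, -0.0, -0.0]
ft_force: [0.7, -0.5, 0.1]
finger_gap: 0.2
```

Request:
jog_arm(commands=[0,0.6,-1.8,0,0,0,-0.035,0,1.1,-3.7,0,0,0,-0.07,0,1.5,-5.6,0,0,0,-0.105,0,1.9,-7.5,0,0,0,-0.14])

```text
time_s: 5.53
position: [518.4, -239.5, 155.7]
eef_rot: [0.915, 0.404, -0.0, -0.0]
ft_force: [0.0, -1.6, -0.2]
finger_gap: 0.1
```

```bash
python3 g.py
python3 - <<'E'
from station import eyes
import cv2,pickle
r=eyes.read_camera("wrist");cv2.imwrite("pics/w5.png",r["color"][:,:,::-1])
E
```

```text
t 5.53 p [ 518.4 -239.5  155.7] yaw 47.6 z [-0.  0. -1.] F [ 0.  -1.6 -0.2] gap 0.1 q [ 0.71  0.54 -0.49  1.77  0.32  0.91 -0.66]
```

View pics/w5.png

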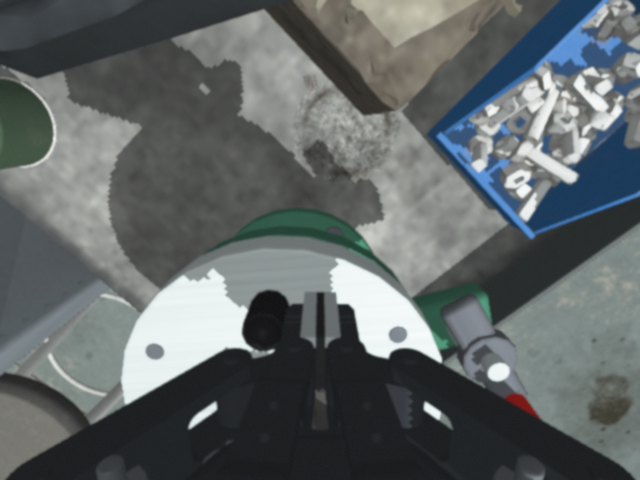

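Request:
jog_arm(commands=[0,0.6,-1.8,0,0,0,-0.035,0,1.1,-3.7,0,0,0,-0.07,0,1.5,-5.6,0,0,0,-0.105,0,1.9,-7.5,0,0,0,-0.14])

```text
time_s: 5.92
position: [514.3, -232.9, 155.7]
eef_rot: [0.885, 0.466, 0.0, -0.0]
ft_force: [1.2, -0.6, -0.0]
finger_gap: -0.0
```

Request:
jog_arm(commands=[0,0.6,-1.8,0,0,0,-0.035,0,1.1,-3.7,0,0,0,-0.07,0,1.5,-5.6,0,0,0,-0.105,0,1.9,-7.5,0,0,0,-0.14])

```text
time_s: 6.25
position: [509.2, -227.1, 155.7]
eef_rot: [0.85, 0.527, 0.0, -0.0]
ft_force: [0.5, -0.7, -0.4]
finger_gap: -0.1
```

Request:
jog_arm(commands=[0,0.6,-1.8,0,0,0,-0.035,0,1.1,-3.7,0,0,0,-0.07,0,1.5,-5.6,0,0,0,-0.105,0,1.9,-7.5,0,0,0,-0.14])

```text
time_s: 6.58
position: [503.3, -222.1, 155.7]
eef_rot: [0.811, 0.585, 0.0, -0.0]
ft_force: [-0.0, -0.5, -0.7]
finger_gap: -0.0
```

Request:
jog_arm(commands=[0,0.6,-1.8,0,0,0,-0.035,0,1.1,-3.7,0,0,0,-0.07,0,1.5,-5.6,0,0,0,-0.105,0,1.9,-7.5,0,0,0,-0.14])

```text
time_s: 6.92
position: [496.8, -217.8, 155.7]
eef_rot: [0.768, 0.641, 0.0, -0.0]
ft_force: [2.0, -0.6, -0.2]
finger_gap: 0.1
```

```bash
python3 g.py
python3 - <<'E'
from station import eyes
import cv2,pickle
r=eyes.read_camera("wrist");cv2.imwrite("pics/w6.png",r["color"][:,:,::-1])
r=eyes.read_camera("scene");cv2.imwrite("pics/s6.png",cv2.resize(r["color"][120:280,300:480,::-1],None,fx=4,fy=3.7))
E
```

```text
t 6.92 p [ 496.8 -217.8  155.7] yaw 79.7 z [ 0.  0. -1.] F [ 2.  -0.6 -0.2] gap 0.1 q [ 0.8   0.54 -0.66  1.84  0.41  0.9  -0.23]
```

View pics/w6.png

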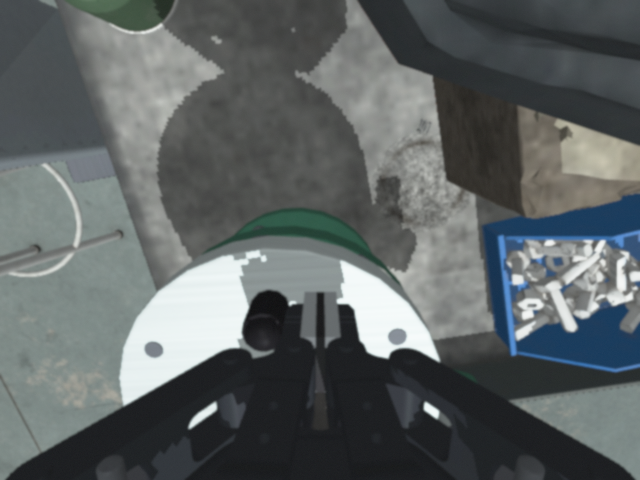

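View pics/s6.png

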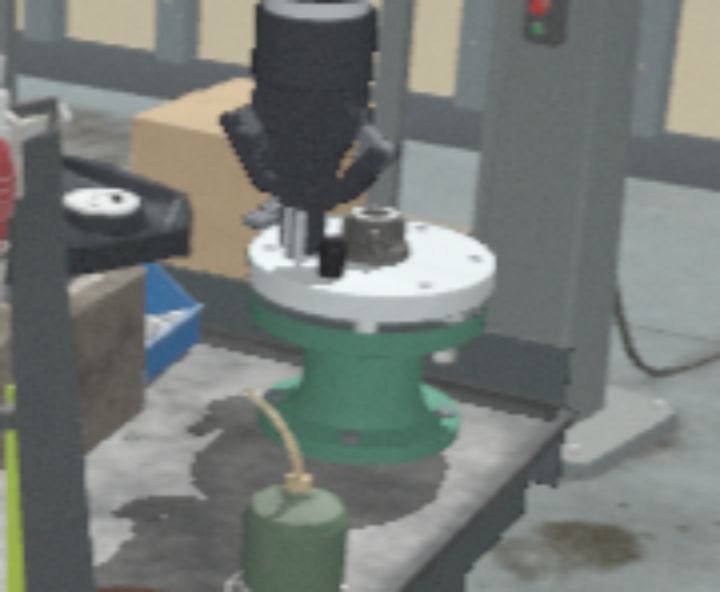

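Still riding, pin at the finger. I'll continue.

Request:
jog_arm(commands=[0,0.6,-1.8,0,0,0,-0.035,0,1.1,-3.7,0,0,0,-0.07,0,1.5,-5.6,0,0,0,-0.105,0,1.9,-7.5,0,0,0,-0.14])

```text
time_s: 7.35
position: [489.9, -214.5, 155.8]
eef_rot: [0.721, 0.693, 0.0, -0.0]
ft_force: [0.5, 1.1, -0.8]
finger_gap: -0.0
```

Request:
jog_arm(commands=[0,0.6,-1.8,0,0,0,-0.035,0,1.1,-3.7,0,0,0,-0.07,0,1.5,-5.6,0,0,0,-0.105,0,1.9,-7.5,0,0,0,-0.14])

```text
time_s: 7.68
position: [482.4, -212.4, 155.7]
eef_rot: [0.671, 0.741, 0.0, -0.0]
ft_force: [1.2, -1.0, 0.4]
finger_gap: 0.2
```

Request:
jog_arm(commands=[0,0.6,-1.8,0,0,0,-0.035,0,1.1,-3.7,0,0,0,-0.07,0,1.5,-5.6,0,0,0,-0.105,0,1.9,-7.5,0,0,0,-0.14])

```text
time_s: 8.02
position: [474.5, -211.3, 155.7]
eef_rot: [0.618, 0.786, 0.0, -0.0]
ft_force: [0.2, -0.1, -0.2]
finger_gap: 0.1
```

Request:
jog_arm(commands=[0,0.6,-1.8,0,0,0,-0.035,0,1.1,-3.7,0,0,0,-0.07,0,1.5,-5.6,0,0,0,-0.105,0,1.9,-7.5,0,0,0,-0.14])

```text
time_s: 8.35
position: [466.8, -211.3, 155.7]
eef_rot: [0.561, 0.828, 0.0, -0.0]
ft_force: [1.3, 0.7, -0.4]
finger_gap: -0.1
```

Request:
jog_arm(commands=[0,0.6,-1.8,0,0,0,-0.035,0,1.1,-3.7,0,0,0,-0.07,0,1.5,-5.6,0,0,0,-0.105,0,1.9,-7.5,0,0,0,-0.14])

```text
time_s: 8.68
position: [463.3, -211.1, 157.1]
eef_rot: [0.501, 0.865, 0.003, 0.003]
ft_force: [10.5, 3.9, 1.1]
finger_gap: 0.1
```

```bash
python3 g.py
python3 - <<'E'
from station import eyes
import cv2,pickle
r=eyes.read_camera("wrist");cv2.imwrite("pics/w7.png",r["color"][:,:,::-1])
E
```

```text
t 8.68 p [ 463.3 -211.1  157.1] yaw 119.8 z [ 0.009  0.001 -1.   ] F [10.5  3.9  1.1] gap 0.1 q [ 0.96  0.54 -0.87  1.93  0.52  0.9   0.35]
```

View pics/w7.png

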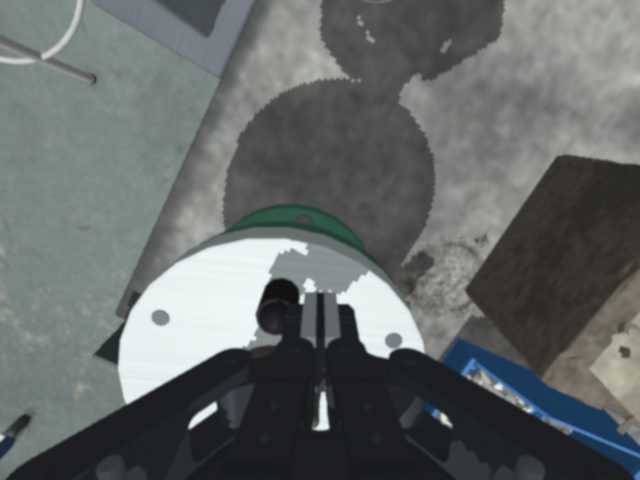

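Request:
jog_arm(commands=[0,0,5,0,0,0,0,0,0,10,0,0,0,0,0,0,15,0,0,0,0,0,0,16,0,0,0,0,0,0,16,-20,0,0,0])

```text
time_s: 9.15
position: [471.3, -204.0, 173.1]
eef_rot: [0.502, 0.865, -0.0, -0.003]
ft_force: [-0.6, -1.0, 1.3]
finger_gap: 0.2
```

Request:
jog_arm(commands=[0,0,0,-30,0,0,0,0,0,0,-60,0,0,0,0,0,0,0,-90,0,0,0,0,0,0,-100,0,0,0,0,0,0,-100,0,0,0])

```text
schema error: expected a multiple of 7 numbers
```

```bash
python3 g.py
python3 - <<'E'
from station import eyes
import cv2,pickle
d={n:eyes.read_camera(n) for n in ["scene","top","wrist"]};pickle.dump(d,open("d1.pkl","wb"))
r=d["scene"];cv2.imwrite("pics/s8.png",cv2.resize(r["color"][120:280,300:480,::-1],None,fx=4,fy=3.7))
cv2.imwrite("pics/w8.png",d["wrist"]["color"][:,:,::-1])
from h import *
d0=pickle.load(open("d0.pkl","rb"))
for D in (d0["top"],d["top"]):
    W=cloud(D);m=(np.hypot(W[...,0]-470,W[...,1]+267)<75)&(W[...,2]>115)&(W[...,2]<142);print(m.sum(),np.median(W[...,2][m]))
for D in (d0["scene"],d["scene"]):
    W=cloud(D);m=(np.hypot(W[...,0]-470,W[...,1]+267)<75)&(W[...,2]>115)&(W[...,2]<142);print(m.sum(),np.median(W[...,2][m]))
D=d["wrist"];W=cloud(D);m=(np.hypot(W[...,0]-470,W[...,1]+267)<78)&(W[...,2]>115)&(W[...,2]<142);print(m.sum(),np.median(W[...,2][m]))
E
```

```text
t 9.15 p [ 471.3 -204.   173.1] yaw 119.8 z [-0.006  0.002 -1.   ] F [-0.6 -1.   1.3] gap 0.2 q [ 0.94  0.53 -0.88  1.89  0.5   0.96  0.35]
2655 131.99784036587866
13 123.24525264201236
776 133.24142768739534
774 125.15092526835079
24234 124.53151694183492
```

View pics/s8.png

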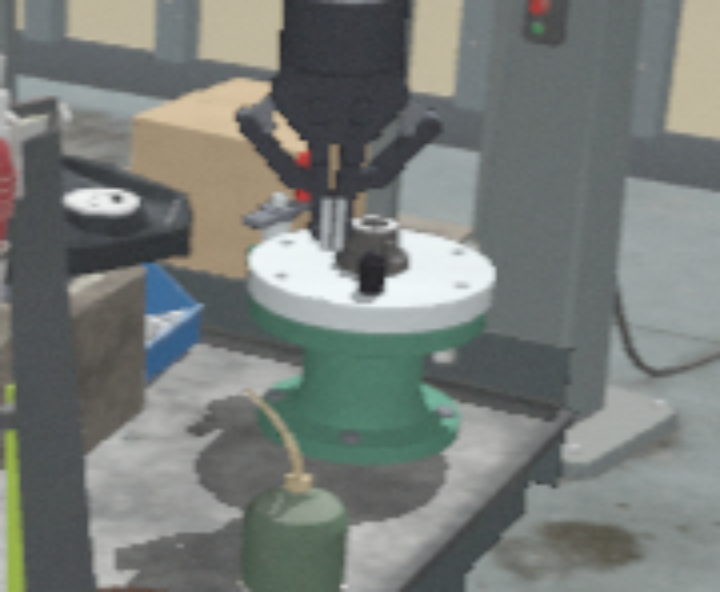

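View pics/w8.png

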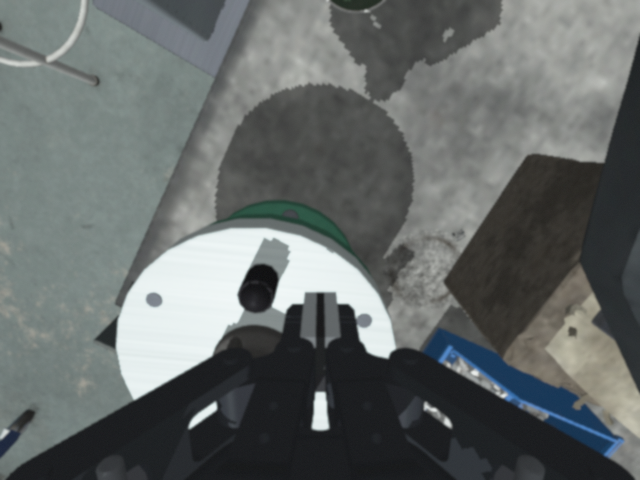

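Request:
jog_arm(commands=[0,0,0,-30,0,0,0,0,0,0,-60,0,0,0,0,0,0,0,-90,0,0,0,0,0,0,-95,0,0,0])

```text
schema error: expected a multiple of 7 numbers
```

```bash
python3 g.py 525 -335 264 79
```

```text
t 9.3 p [ 473.5 -204.4  176.4] yaw 119.8 z [ 0.001 -0.001 -1.   ] F [-0.3  0.4  0.1] gap -0.0 q [ 0.95  0.53 -0.89  1.89  0.49  0.96  0.35]
delta tool [-139.   -20.1  -87.5]
rz 0.711559964071196
```

Request:
jog_arm(commands=[0,0,0,-30,0,0,0,0,0,0,-60,0,0,0,0,0,0,-88,0,0,0,0,-20,-3,-88,0,0,0.1,0,-40,-6,-88,0,0,0.2])

```text
time_s: 9.72
position: [488.3, -242.1, 265.2]
eef_rot: [0.587, 0.81, -0.0, 0.001]
ft_force: [-0.1, -0.5, -0.8]
finger_gap: -0.1
```

```bash
python3 g.py 525 -335 264 79
```

```text
t 9.72 p [ 488.3 -242.1  265.2] yaw 108.1 z [ 0.002 -0.002 -1.   ] F [-0.1 -0.5 -0.8] gap -0.1 q [ 0.99  0.46 -0.88  1.68  0.39  1.17  0.33]
delta tool [-99.7   6.    1.5]
rz 0.508677735770938
```

Request:
jog_arm(commands=[0,-25,1,0,0,0,0.11,0,-50,2,0,0,0,0.22,0,-75,4,0,0,0,0.33,0,-100,6,0,0,0,0.44,0,-100,6,0,0,0,0.51])

```text
time_s: 10.13
position: [524.6, -340.7, 261.7]
eef_rot: [0.775, 0.632, -0.001, 0.0]
ft_force: [-1.2, -0.5, -0.8]
finger_gap: -0.1
```

```bash
python3 g.py 525 -335 164 79
python3 - <<'E'
from station import eyes
import cv2,pickle
d={n:eyes.read_camera(n) for n in ["top","wrist"]};pickle.dump(d,open("d2.pkl","wb"))
cv2.imwrite("pics/w9.png",d["wrist"]["color"][:,:,::-1])
E
python3 g.py 525 -335 164 79
```

```text
t 10.13 p [ 524.6 -340.7  261.7] yaw 78.4 z [-0.002 -0.002 -1.   ] F [-1.2 -0.5 -0.8] gap -0.1 q [ 0.94  0.56 -0.7   1.47  0.37  1.24 -0.  ]
delta tool [ 5.9 -0.6 97.7]
rz -0.010104341038991604
t 10.23 p [ 524.4 -335.9  262.3] yaw 78.9 z [-0.002  0.001 -1.   ] F [-0.6  1.1 -0.7] gap -0.1 q [ 0.94  0.56 -0.7   1.48  0.37  1.24  0.  ]
delta tool [ 1.   0.6 98.3]
rz -0.001180688927666429
```

View pics/w9.png

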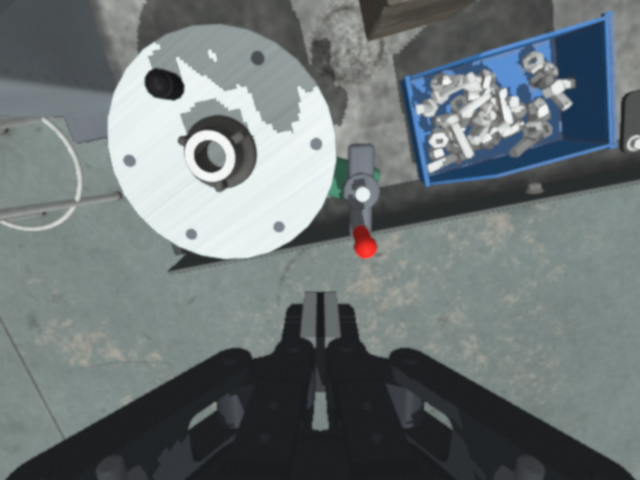

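Request:
jog_arm(commands=[0,0,0,25,0,0,0,0,0,0,50,0,0,0,0,0,0,75,0,0,0,0,0,0,98,0,0,0,0,0,0,98,0,0,0])

```text
time_s: 10.65
position: [522.0, -333.4, 161.1]
eef_rot: [0.77, 0.638, -0.001, -0.004]
ft_force: [-1.3, 0.3, -0.5]
finger_gap: -0.3
```

```bash
python3 - <<'E'
from station import eyes
import cv2,pickle
d={n:eyes.read_camera(n) for n in ["wrist"]}
cv2.imwrite("pics/w10.png",d["wrist"]["color"][:,:,::-1])
E
python3 g.py 525 -335 164 79
```

```text
t 10.7 p [ 523.2 -333.8  163.6] yaw 79.3 z [-0.005  0.003 -1.   ] F [-0.2 -0.5  0.1] gap 0.0 q [ 0.92  0.64 -0.66  1.62  0.44  1.04 -0.06]
delta tool [-0.8  2.  -0.4]
rz 0.00523611145452918
```

View pics/w10.png

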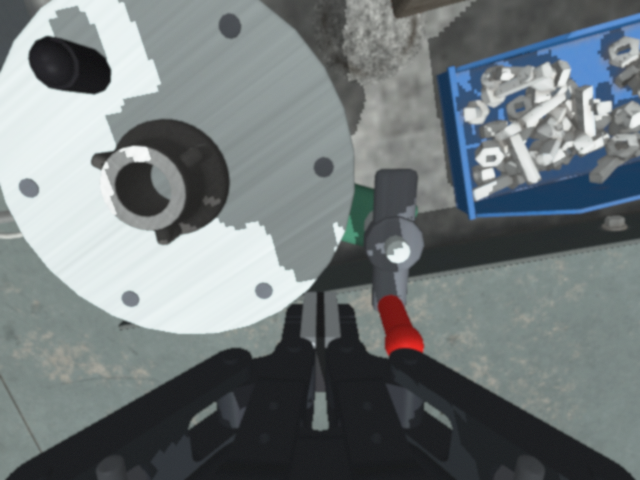

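```bash
python3 - <<'E'
from station import eyes
from h import *
w=eyes.read_camera("wrist");W=cloud(w)
for u,v in [(310,300),(292,315),(350,312),(350,330),(345,345),(370,360),(400,360),(420,360),(440,370),(405,338)]: print(u,v,W[v,u].round(0))
E
python3 g.py
```

```text
310 300 [ 523. -322.  159.]
292 315 [ 515. -324.  164.]
350 312 [ 537. -329.  161.]
350 330 [ 536. -328.  174.]
345 345 [ 535. -321.  194.]
370 360 [ 541. -330.  191.]
400 360 [ 550. -326.  198.]
420 360 [ 555. -326.  200.]
440 370 [ 560. -328.  203.]
405 338 [ 556. -337.  172.]
t 10.75 p [ 524.5 -334.3  165.6] yaw 79.3 z [-0.001  0.001 -1.   ] F [-0.2  0.   1.2] gap 0.1 q [ 0.92  0.64 -0.66  1.62  0.44  1.04 -0.06]
```

Run:
```python
import numpy as np
a=np.array([30,20.])
for s in (3,4,):
  o=[]
  for k in range(1,6):
    d=np.radians(s*k);c,n=np.cos(d),np.sin(d);p=a-np.array([[c,n],[-n,c]])@a;o+=[0,float(round(p[0],1)),float(round(p[1],1)),0,0,0,float(-round(d,3))]
  print(s,o)
```

```text
3 [0, -1.0, 1.6, 0, 0, 0, -0.052, 0, -1.9, 3.2, 0, 0, 0, -0.105, 0, -2.8, 4.9, 0, 0, 0, -0.157, 0, -3.5, 6.7, 0, 0, 0, -0.209, 0, -4.2, 8.4, 0, 0, 0, -0.262]
4 [0, -1.3, 2.1, 0, 0, 0, -0.07, 0, -2.5, 4.4, 0, 0, 0, -0.14, 0, -3.5, 6.7, 0, 0, 0, -0.209, 0, -4.4, 9.0, 0, 0, 0, -0.279, 0, -5.0, 11.5, 0, 0, 0, -0.349]
```

Request:
jog_arm(commands=[0,0,2,0,0,0,0,0,0,4,0,0,0,0,0,0,6,0,0,0,0,0,0,8,0,0,0,0,0,0,9,0,0,0,0])

```text
time_s: 11.17
position: [533.9, -337.0, 166.4]
eef_rot: [0.771, 0.637, -0.0, 0.0]
ft_force: [-1.9, 0.2, 1.3]
finger_gap: 0.3
```

Request:
jog_arm(commands=[0,-1,1.6,0,0,0,-0.052,0,-1.9,3.2,0,0,0,-0.105,0,-2.8,4.9,0,0,0,-0.157,0,-3.5,6.7,0,0,0,-0.209,0,-4.2,8.4,0,0,0,-0.262])

```text
time_s: 11.58
position: [541.0, -342.6, 165.9]
eef_rot: [0.68, 0.733, -0.0, -0.0]
ft_force: [-0.5, 0.2, 1.1]
finger_gap: 0.1
```

```bash
python3 g.py;python3 - <<'E'
from station import eyes
import cv2,pickle
d={n:eyes.read_camera(n) for n in ["wrist"]}
cv2.imwrite("pics/w11.png",d["wrist"]["color"][:,:,::-1])
E
```

```text
t 11.58 p [ 541.  -342.6  165.9] yaw 94.3 z [-0.001 -0.    -1.   ] F [-0.5  0.2  1.1] gap 0.1 q [ 0.94  0.68 -0.73  1.57  0.49  1.09  0.16]
```

View pics/w11.png

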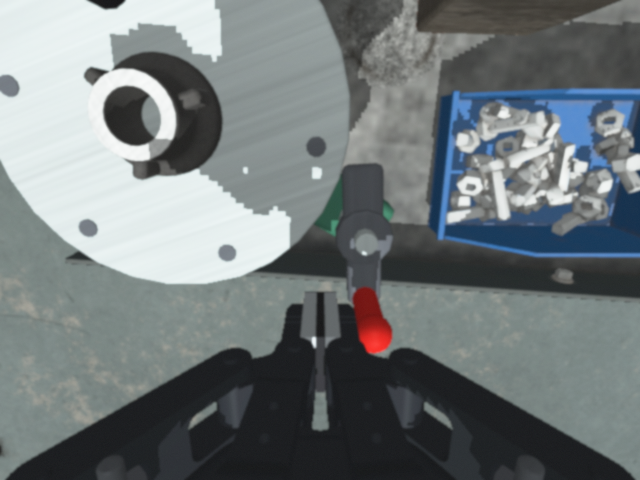

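Request:
jog_arm(commands=[0,-1.3,2.1,0,0,0,-0.07,0,-2.5,4.4,0,0,0,-0.14,0,-3.5,6.7,0,0,0,-0.209,0,-4.4,9,0,0,0,-0.279,0,-5,11.5,0,0,0,-0.349])

```text
time_s: 12.05
position: [552.7, -346.9, 165.8]
eef_rot: [0.543, 0.84, -0.0, -0.0]
ft_force: [-2.4, 1.0, -0.1]
finger_gap: -0.0
```

Request:
jog_arm(commands=[0,-1.3,2.1,0,0,0,-0.07,0,-2.5,4.4,0,0,0,-0.14,0,-3.5,6.7,0,0,0,-0.209,0,-4.4,9,0,0,0,-0.279,0,-5,11.5,0,0,0,-0.349])

```text
time_s: 12.47
position: [565.1, -347.0, 165.7]
eef_rot: [0.389, 0.921, -0.0, -0.0]
ft_force: [-1.9, -0.3, 0.0]
finger_gap: -0.1
```

```bash
python3 g.py;python3 - <<'E'
from station import eyes
import cv2,pickle
d={n:eyes.read_camera(n) for n in ["wrist"]}
cv2.imwrite("pics/w12.png",d["wrist"]["color"][:,:,::-1])
E
```

```text
t 12.47 p [ 565.1 -347.   165.7] yaw 134.2 z [-0.001 -0.    -1.   ] F [-1.9 -0.3  0. ] gap -0.1 q [ 0.99  0.76 -0.9   1.5   0.62  1.19  0.76]
```

View pics/w12.png

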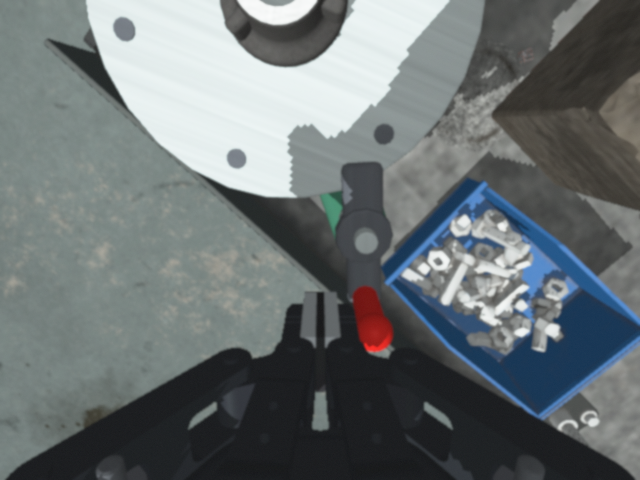

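Request:
jog_arm(commands=[0,-1.3,2.1,0,0,0,-0.07,0,-2.5,4.4,0,0,0,-0.14,0,-3.5,6.7,0,0,0,-0.209,0,-4.4,9,0,0,0,-0.279,0,-5,11.5,0,0,0,-0.345])

```text
time_s: 12.93
position: [576.9, -342.8, 165.6]
eef_rot: [0.226, 0.974, -0.0, -0.0]
ft_force: [-1.7, -1.0, 0.2]
finger_gap: 0.2
```

```bash
python3 g.py;python3 - <<'E'
from station import eyes
import cv2,pickle
d={n:eyes.read_camera(n) for n in ["wrist"]}
cv2.imwrite("pics/w13.png",d["wrist"]["color"][:,:,::-1])
E
python3 g.py
```

```text
t 12.93 p [ 576.9 -342.8  165.6] yaw 153.9 z [-0.001 -0.001 -1.   ] F [-1.7 -1.   0.2] gap 0.2 q [ 1.    0.8  -0.98  1.47  0.69  1.23  1.05]
t 12.98 p [ 577.2 -342.5  165.6] yaw 154.2 z [-0.001 -0.    -1.   ] F [-1.8 -2.2  0.7] gap 0.2 q [ 1.    0.8  -0.98  1.47  0.69  1.23  1.05]
```

View pics/w13.png

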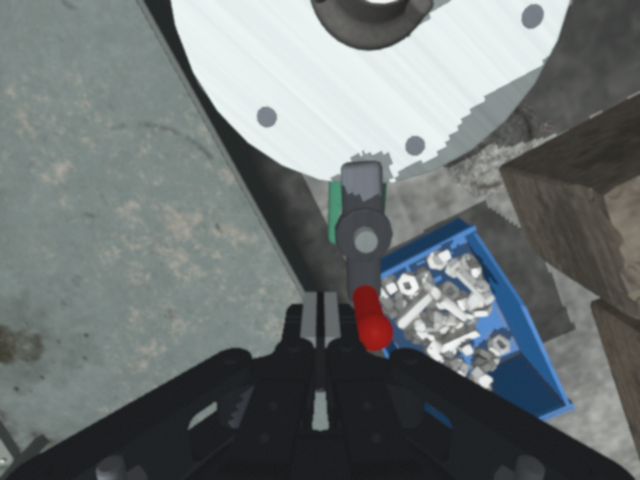

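Request:
jog_arm(commands=[0,0,-6,0,0,0,0,0,0,-14,0,0,0,0,0,0,-22,0,0,0,0,0,0,-22,-30,0,0,0,0,0,-22,-60,0,0,0])

```text
time_s: 13.4
position: [565.6, -363.9, 224.5]
eef_rot: [0.228, 0.974, 0.0, -0.002]
ft_force: [-0.3, 0.2, 1.3]
finger_gap: -0.4
```

Request:
jog_arm(commands=[0,0,0,-30,0,0,0,0,-20,0,-60,0,0,0,0,-50,0,-80,0,0,0,0,-80,0,-80,0,0,0,0,-80,0,-80,0,0,0])

```text
time_s: 13.82
position: [642.4, -399.6, 305.8]
eef_rot: [0.228, 0.974, 0.0, 0.002]
ft_force: [-0.3, 0.8, -1.1]
finger_gap: 0.0
```

```bash
python3 g.py;python3 - <<'E'
from station import eyes
import pickle
from h import *
d={n:eyes.read_camera(n) for n in ["top","scene","wrist"]};pickle.dump(d,open("d3.pkl","wb"))
cv2.imwrite("pics/w14.png",d["wrist"]["color"][:,:,::-1])
cv2.imwrite("pics/s14.png",cv2.resize(d["scene"]["color"][120:280,300:480,::-1],None,fx=4,fy=3.7))
cv2.imwrite("pics/t14.png",cv2.resize(d["top"]["color"][150:320,150:470,::-1],None,fx=2.5,fy=2.5))
for n in d:
  D=d[n];W=cloud(D);m=(np.hypot(W[...,0]-470,W[...,1]+267)<75)&(W[...,2]>115)&(W[...,2]<142);print(n,m.sum(),np.median(W[...,2][m]))
E
```

```text
t 13.82 p [ 642.4 -399.6  305.8] yaw 153.7 z [ 0.004 -0.    -1.   ] F [-0.3  0.8 -1.1] gap 0.0 q [ 0.88  0.82 -0.98  0.95  0.66  1.63  1.25]
top 2685 123.84354384107947
scene 849 125.16868136970128
wrist 4293 124.78242265295937
```

View pics/w14.png

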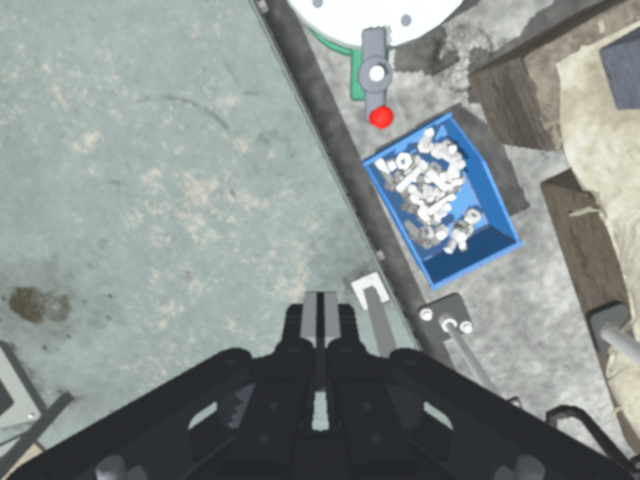

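View pics/s14.png

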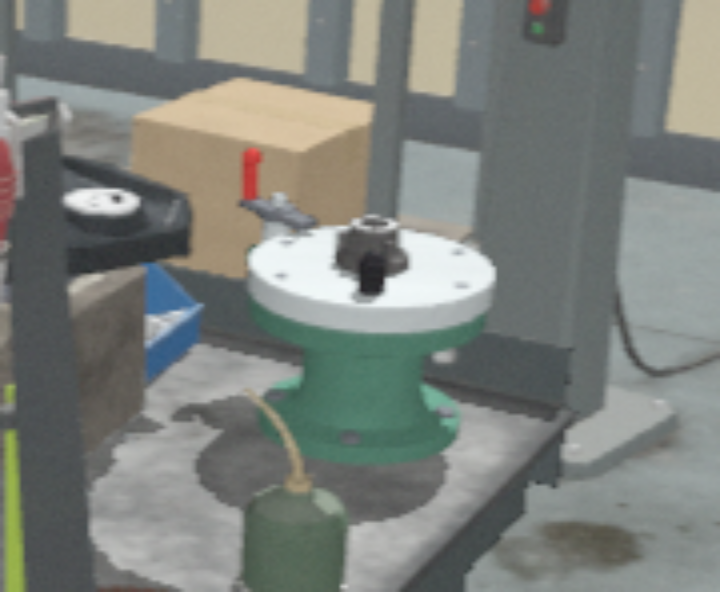

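View pics/t14.png

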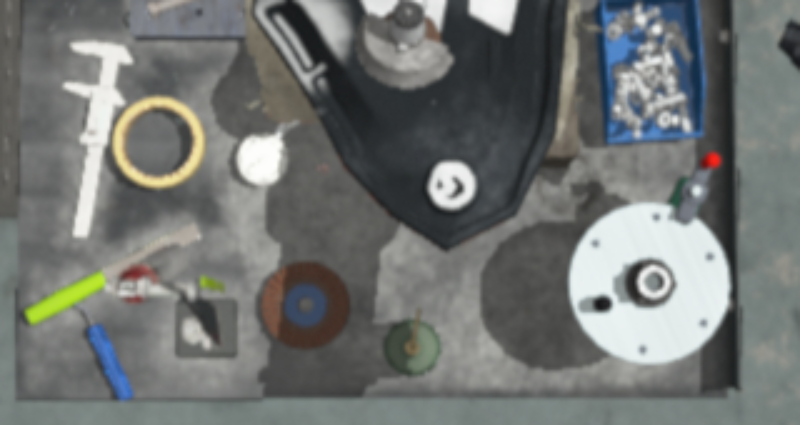

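```bash
python3 - <<'E'
import pickle;from h import *
d=pickle.load(open("d3.pkl","rb"))
for n,lim in (("top",(150,250,400,460)),("wrist",(90,140,350,410))):
    w=d[n];im=w["color"][:,:,::-1].copy();hs=cv2.cvtColor(im,cv2.COLOR_BGR2HSV)
    red=(((hs[...,0]<8)|(hs[...,0]>172))&(hs[...,1]>150)&(hs[...,2]>90)).astype(np.uint8);k=np.zeros_like(red);k[lim[0]:lim[1],lim[2]:lim[3]]=1
    v,u=np.nonzero(red*k);G=ray(w,u.mean(),v.mean(),165.5)
    V=np.array([559.6,-311.5]) if n=="top" else ray(w,377,72.5,140)[:2]
    e=G[:2]-V;C=np.array([469.8,-266.8]);f=G[:2]-C
    print(n,G,"peg from pivot",V,np.hypot(*e),np.degrees(np.arctan2(e[1],e[0])),"peg from axis",np.hypot(*f),np.degrees(np.arctan2(f[1],f[0])),"pivot heading",np.degrees(np.arctan2(*(V-C)[::-1])))
E
python3 g.py
```

```text
top [ 586.3150428  -322.61432705  165.5       ] peg from pivot [ 559.6 -311.5] 28.93478490287758 -22.588899754517684 peg from axis 129.19363104196853 -25.595869381583398 pivot heading -26.462874237666703
wrist [ 586.84012896 -323.64555239  165.5       ] peg from pivot [ 558.96920829 -310.4198334 ] 30.849762757480484 -25.385962269021206 peg from axis 130.11459800765914 -25.905513698825004 pivot heading -26.06697643071837
t 13.97 p [ 639.1 -397.4  305. ] yaw 153.8 z [-0.001  0.001 -1.   ] F [-0.4  0.5  0.1] gap 0.1 q [ 0.89  0.82 -0.98  0.96  0.65  1.63  1.25]
```

```bash
python3 -c "
from station import ctrl
print(ctrl.close_job())"
```

```text
the job is handed in; nothing more can be done
None
```

The face plate is home on the pedestal and the clamp nose lies over its rim. I handed the job in at about 14 s of the 64 s allowed.

- **Plate:** I pushed the crank pin counter-clockwise with shut fingertips at about 20–25 mm/s. After roughly 135° the plate dropped and would turn no further. The highest force I read, at the end of a move, was about 11 N. Depth readings put the plate's top face at 124–125 mm in all three cameras, down from 132–133 mm, and the gap under the plate closed in the scene picture.
- **Clamp:** I pushed the red peg about 75° round its pivot and backed off. The peg is 129–130 mm from the plate's axis, which matches a nose pointing at that axis. I put the clamp at 1.57–1.64 rad; the top and wrist views differ by about 3°, within their accuracy.
- **Surroundings:** In the last top picture the bench items are where they were at the start. The gripper ended well clear of everything, with no contact force.

Two move calls were refused because I miscounted the numbers; nothing moved, and I re-sent the motion.

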